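# Swing the jar tray home on its pivot pin

### The job

Push the jar tray near its free outer corner so that it swings round its pivot pin, past the sprung red roller, until it meets the stop's black rubber pad; press it home there with about 10 newtons for half a second, never shoving as hard as 20. Then let go and leave the tray caught by the roller, with its jars upright and the bowl, jug and spare jar where they are.

Things in the scene. Friction and masses are not known exactly. Their poses are not given: they have to be found in the camera images.
- station: Fixed white board, 345 x 360 x 10 mm, with pivot pin, rubber stop and sprung red roller. Origin: on the pin's axis at bench height, z up; the board spans x -252 to 93, y -60 to 300 mm. Pin 14 mm thick, black cap 34 mm wide, top 35 mm over the bench. 'Home' below: the tray's x axis along the station's +y axis; it starts 0.6 to 1.05 rad counter-clockwise of that (seen from above).
- tray: Loose metal tray lying on the board, its hole round the pin (1 mm play each way, cap keeps it down). Origin: hole axis at the underside, 10 mm over the bench; x along the tray away from the pin, z up. The box spans x 25 to 225, y -25 to 105 mm, walls 28 mm high, 4 thick; the wall at y -25 meets the stop. A rib 10 mm thick stands at x 228, y 0. 0.7 to 0.95 kg laden; slides at 1 to 4 N.
- push_point (a point): Where to push the tray: on the outside of its long wall (tray x 190, y 105 mm), near the free outer corner, 14 mm above the tray's underside, no jar close by. Push it square to the wall, towards tray -y, following the clockwise arc about the pin. Fingers that drag down on the wall load the tray and add friction: keep the vertical force small.
- stop: Fixed blue bracket 18 x 50 x 32 mm, origin its centre at station x 59, y 185, z 26 mm. A screw carries a rubber pad (36 mm wide, 22 high) towards station -x; its face lies 0 to 12 mm beyond station x 25 mm, not measured: find it by feel. Stiff (1 mm give at 20 N). Seat the tray with a push of about 10 N (friction eats 1 to 7 N) for 0.5 s; over 20 N does harm.
- catch (a joint): Travel in m of the red sprung roller, 12 mm thick, at station x -10.5, y 235 mm; slides to station +y. 0 = fully out; the tray's rib meets it about 0.08 rad before home, pushes it back 2.5 to 4 mm (adding 2 to 6 N at the corner), then it springs out behind the rib by about 0.015 rad before home and keeps the tray from swinging back. The pad is met 0 to 0.065 rad past home.
- jar1: Small filled jam jar with white lid, 48 mm wide, 56 mm high or slightly more, standing loose in the tray (at about tray x = 62, y = 12 mm); origin at the centre of its foot.
- jar2: Small filled jam jar with white lid, 48 mm wide, 56 mm high or slightly more, standing loose in the tray (at about tray x = 62, y = 68 mm); origin at the centre of its foot.
- jar3: Small filled jam jar with white lid, 48 mm wide, 56 mm high or slightly more, standing loose in the tray (at about tray x = 120, y = 12 mm); origin at the centre of its foot.
- jar4: Small filled jam jar with white lid, 48 mm wide, 56 mm high or slightly more, standing loose in the tray (at about tray x = 120, y = 68 mm); origin at the centre of its foot.
- bowl: Small steel bowl, 124 mm wide, 55 mm high, standing on the bench; origin at the centre of its foot. Not to be moved.
- jug: Red plastic jug with one handle, 84 mm wide, 85 mm high, on the bench; origin at the centre of its foot. Not to be moved.
- spare_jar: Full jam jar with white lid, 64 mm wide, 85 mm high, on the bench; origin at the centre of its foot. Not to be moved.
There are look-alikes about, which are no part of the job. Leave any blue, turquoise or yellow look-alike of the jar1 alone.

How it is judged (in metres and radians):
On the way, in this order (a step that is already met when the one before it is completed fails the run):
1. the tray's rib pushes the sprung roller back (value of joint catch above 0.002 m), for 0.02 s.
2. past the roller, the tray is pressed against the rubber pad of the stop with 2 to 15 N for 0.3 s (x of push_point in the frame of station above -0.11 m and value of joint catch below 0.0015 m and contact force between tray and stop between 2 and 15 N), for 0.3 s.
At the end, for the whole second after the job is handed in: The tray is at rest between roller and stop (its push point beyond station x = -110 mm), still on its pin (within 3 mm), the roller is sprung out again behind the rib (within 1.5 mm of fully out), and the four jars stand upright in it (within 0.15 rad) (x of push_point in the frame of station above -0.11 m and value of joint catch below 0.0015 m and horizontal distance between tray and station below 0.003 m and linear speed of tray below 0.01 m/s and angular speed of tray below 0.05 rad/s and angle between each of jar1, jar2, jar3, jar4's own z axis and vertical below 0.15 rad); the robot touches nothing.
It fails at once if the tray is shoved or struck by the gripper with more than 20 N (contact force between the fingers and tray above 20 N).
It fails at once if the tray is forced against the stop with more than 20 N (contact force between tray and stop above 20 N).
It fails at once if a jar in the tray is tipped (angle between any of jar1, jar2, jar3, jar4's own z axis and vertical above 0.35 rad).
It fails at once if the bowl, jug or spare jar is moved more than 15 mm (distance of any of bowl, jug, spare_jar from where it was at the start of the episode above 0.015 m).
It also fails if it takes over 64 s, if anything falls off the work surface, if the arm or the gripper's body presses on something with over 40 N, if the wrist force passes 120 N, or if a joint passes its speed limit or range.

### The arm

A 6-joint arm with a two-finger parallel gripper is mounted at the origin on the work surface. World frame = base frame: x ahead of the robot, y to its left, z up, the work surface at z = 0. Lengths are in mm, angles in rad, forces in N, time in s.
With the tool pointing down it reaches from about 350 to 975 mm from the base axis. Payload 7.1 kg.
Tool frame: the origin (TCP) lies on the front face of the gripper's body, between the roots of the fingers; the fingertips stand 80 mm ahead of it and the grasp point (between the pads) lies 61 mm ahead of it; z points along the fingers, y is the line along which they close (so a half turn about z gives the same grasp; the last joint's range is limited). The gripper opens to 88 mm and grips with 3 to 60 N. Pads are 20 mm wide; open, the fingers measure 115 mm over their backs; the gripper's body (75 mm by 178 mm) begins 61 mm behind the grasp point.
Start: joints at [1.167, 0.423, 1.63, -0, 1.089, -0.019], TCP at [234.577, 579.292, 302.675] pointing down, gripper open.
Joint ranges: [-3, 3], [-0.9, 2.11], [0.09, 2.58], [-1.31, 4.45], [0.11, 2.69], [-2.54, 2.54]. Speed limits (rad/s): [2.39, 2.39, 3.01, 3.14, 3.14, 3.14].

### API

Orientations are given as a rotation vector (axis times angle).
In Python, from workcell import readout, vision, close_job gives the robot as it stands.
- The arm moves only by the tool servo_tool, never from a script. Its argument "plan" is a list that holds one entry, the list of rows, each a list of 7 numbers: the gripper command: -1 is fully open, 1 is shut, values between are in proportion, then the shift along the world's x, y, z in units of 40 mm (1.0 is 40 mm), then the turn, a rotation vector about the world's x, y, z in units of 5 degrees (1.0 is 5 degrees). A call has 1 to 5 rows; each row shifts and turns the commanded pose from where the row before left it; what a row does not reach is not made up. A row lasts 1/12 s, in which the tool goes at most 41.7 mm and 7.16 degrees, less where a joint would pass 70% of its speed; a pose out of reach is approached as far as the arm can. A call is refused whole if a number of a shift passes 1 or a number of a turn 1, either way. A call with a gripper value outside its range is refused whole. The fingers move at their own pace and stop on an object; the grip force is fixed at half the most. Time passes only in rows, so rows that do not move let the fingers close. It gives the time, the measured TCP pose, the force, the opening and the grip force at its end, in the units of the state.
- readout.get_obs(): the state, without advancing time (a new reading comes with each control period).
- vision.get_image(name): name is "scene" or "top"; returns the picture (384x512x3 uint8, red, green, blue); there is no depth.
- vision.camera_params(name): a dict with "fx", "fy", "cx", "cy" (pixels), "D" ([k1, k2, p1, p2, k3] as OpenCV has them; the pictures are not rectified), "rvec" (rotation vector, rad) and "tvec" (3), from world to camera coordinates, as OpenCV has them. Camera axes: x right, y down, z forward; pixel columns grow to the right and rows downward; lengths in mm; the calibration is good to about 2 mm. A picture is of the moment at which its call begins. camera_params takes no time and is no camera call.
- close_job(): hands the job in; it is judged then, once.
The state is a dict: "t": time; "qpos": joint angles; "qvel": joint speeds; "joint_torque": joint torques, N m; "ee_pos": TCP position; "orientation": TCP orientation; "ft_force": force on the tool from outside, world axes, zero at the start; "moment": the same for the moment, N m; "width": finger opening in mm; "grasp_force": force on a finger pad.
Only numpy, scipy, OpenCV 4.12 (cv2) and the standard library are available. Lean on these libraries where they do the work, as an engineer would, in place of code of your own. Each camera call takes 0.05 s, during which the arm holds its last target. There are 200 camera calls.

## Working session

There is one attempt and no reset: what is moved stays moved. The work goes in short steps, Python scripts to look and compute and a tool call to move; the robot and the scene stay as the last step left them, time stands still between calls to the robot, and variables do not carry over. Pictures are saved under pics/ and viewed, at most 10 in all, crops included, and the job is handed in when it is done.

Besides the shell and the picture viewer there is one more tool, called after "Request:" as name([rows], argument=value, ...), one row to a line, values as JSON. servo_tool: Moves the arm, as the interface text tells. Its arguments: {"type":"object","properties":{"plan":{"type":"array"}},"required":["plan"]}

```bash
mkdir -p pics
python3 - <<'E'
from workcell import readout, vision
import cv2,numpy as np
for n in("scene","top"):
    cv2.imwrite(f"pics/{n}0.png",vision.get_image(n)[:,:,::-1]); print(n,vision.camera_params(n))
print(readout.get_obs())
E
```

```text
scene {'fx': 402.2405171458976, 'fy': 402.2405171458976, 'cx': 258.07167336110183, 'cy': 190.96491673448415, 'D': array([-0.11132216,  0.        ,  0.        ,  0.        ,  0.        ]), 'rvec': array([ 2.00223309,  1.22666131, -0.59352255]), 'tvec': array([-275.1971346 , -295.2629231 , 1629.96562122])}
top {'fx': 375.1138053823342, 'fy': 375.1138053823342, 'cx': 251.9749877073802, 'cy': 179.6939104548655, 'D': array([0.01242643, 0.        , 0.        , 0.        , 0.        ]), 'rvec': array([ 2.09845003, -2.13611496,  0.17596433]), 'tvec': array([ 12.92655508, 625.73409799, 895.7140258 ])}
{'t': 0.1, 'qpos': array([ 1.16701263e+00,  4.23761665e-01,  1.63059613e+00, -2.05168443e-05,
        1.08858783e+00, -1.90209056e-02]), 'qvel': array([-0.00077746, -0.0027633 ,  0.00024482, -0.00136943,  0.00058169,
       -0.00012006]), 'joint_torque': array([-2.37898275e-04, -5.45612419e+01, -2.74324501e+01,  6.43999712e-02,
        1.88625406e-02, -3.76653588e-05]), 'ee_pos': array([234.42834042, 578.9547977 , 301.98792705]), 'orientation': array([-6.00597066e-01, -3.08337658e+00,  2.08374021e-03]), 'ft_force': array([ 0.39646764, -0.60582652, -0.02205533]), 'moment': array([-0.02513187, -0.02119055, -0.02398919]), 'grasp_force': 0.0, 'width': 87.95422764723816}
```

View pics/top0.png

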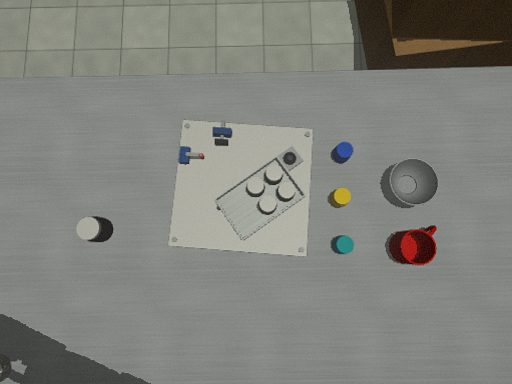

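View pics/scene0.png

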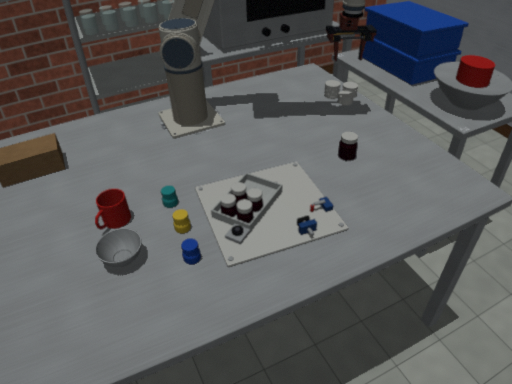

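Top view: the board has corners at about (184,121), (312,129), (306,256) and (169,246), the pin cap is at (290,158), the stop is at (222,132) and the roller is at (200,156). The tray holds four white-lidded jars at (274,173), (256,187), (286,191) and (267,205). Three things could be mistaken for a tray jar: blue (344,152), yellow (342,197) and turquoise (344,245). All three stand off the board, as does the spare jar at (90,229). The tray is the metal box on the pin. Next I'll take one close crop to check the choice and fit the poses.

```bash
cat > h.py <<'E'
import numpy as np,cv2
from workcell import vision
def ray(n,uv,z):
    p=vision.camera_params(n);K=np.array([[p['fx'],0,p['cx']],[0,p['fy'],p['cy']],[0,0,1]])
    q=cv2.undistortPoints(np.float64(uv).reshape(-1,1,2),K,p['D']).reshape(-1,2)
    R=cv2.Rodrigues(p['rvec'])[0];d=np.c_[q,np.ones(len(q))]@R;c=-R.T@p['tvec']
    return c+d*((np.broadcast_to(z,len(q))-c[2])/d[:,2])[:,None]
def proj(n,P):
    p=vision.camera_params(n);K=np.array([[p['fx'],0,p['cx']],[0,p['fy'],p['cy']],[0,0,1]])
    return cv2.projectPoints(np.float64(P).reshape(-1,1,3),p['rvec'],p['tvec'],K,p['D'])[0].reshape(-1,2)
def rigid(A,B): # 2D, A->B
    a,b=A.mean(0),B.mean(0);x=(A-a)[:,0]+1j*(A-a)[:,1];y=(B-b)[:,0]+1j*(B-b)[:,1]
    th=np.angle((y*x.conj()).sum());R=np.array([[np.cos(th),-np.sin(th)],[np.sin(th),np.cos(th)]]);return th,b-R@a,R
E
python3 - <<'E'
from h import *
im=cv2.imread("pics/top0.png")
g=im.min(2);m=((g>140)*255).astype('uint8')[100:270,150:330]
cs=cv2.findContours(m,0,2)[0];c=max(cs,key=cv2.contourArea)
r=cv2.convexHull(c)
ap=cv2.approxPolyDP(r,6,True).reshape(-1,2)+[150,100];print(ap)
S=np.array([[93,-60],[93,300],[-252,300],[-252,-60]],float)
uv=np.float64([[312.5,128.5],[183.5,120.5],[168.5,246.5],[306.5,256.5]])
W=ray("top",uv,10)[:,:2];th,t,R=rigid(S,W);print(th,t,(S@R.T+t-W).round(1))
cap=ray("top",[[290,158]],35);print('cap',cap)
J=ray("top",[[274,173],[256,187],[286,191],[267,205]],70)[:,:2]
A=np.array([[62,12],[120,12],[62,68],[120,68]],float);tt,t2,R2=rigid(A,J);print(tt,tt-th,t2,(A@R2.T+t2-J).round(1))
cv2.imwrite("pics/crop.png",cv2.resize(im[112:262,160:320],None,fx=4.5,fy=4,interpolation=cv2.INTER_CUBIC) if 0 else cv2.resize(im[112:262,160:320],None,fx=4,fy=4,interpolation=cv2.INTER_CUBIC))
E
```

```text
[[183 120]
 [312 129]
 [305 256]
 [168 244]]
-0.09005908861171026 [686.50642184 -98.72280369] [[ 0.2 -1.9]
 [ 1.6  2.9]
 [-0.2  0.8]
 [-1.6 -1.8]]
cap [[686.0179637  -98.59200005  35.        ]]
2.159618628789671 2.249677717401381 [683.01157251 -98.31138884] [[-1.   0.6]
 [ 1.6  3. ]
 [-1.3 -1.9]
 [ 0.7 -1.7]]
```

View pics/crop.png

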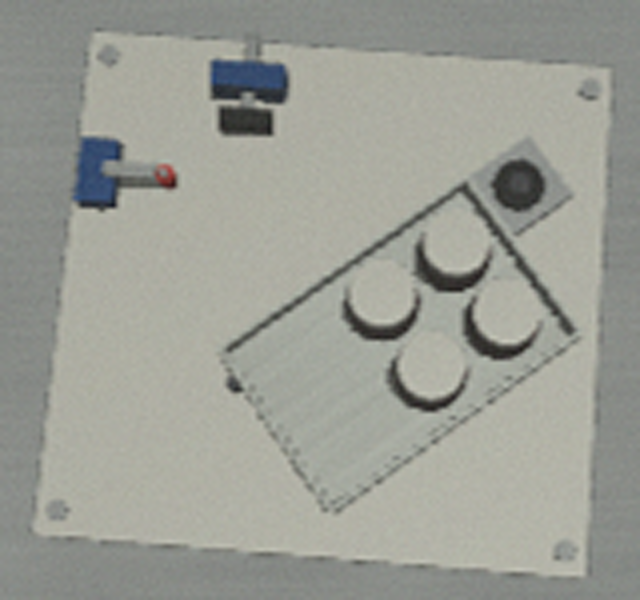

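The crop confirms the tray: pin cap at crop (518,185), free outer corner at (333,512), rib at (234,385), and all four lids white. The pad is at (246,121) and the roller at (165,176). The cap position matches the board fit within 1 mm. Next I'll refine the tray angle and plan the approach.

```bash
cat >> h.py <<'E'
PIN=np.array([686.3,-98.7]);TH=-0.09
from scipy.spatial.transform import Rotation as Ro
def target(a,gap,tipz=17):
    "tip centre for tray angle a past home(ccw, rad), gap = tip centre from wall"
    b=TH+np.pi/2+a;R=np.array([[np.cos(b),-np.sin(b)],[np.sin(b),np.cos(b)]])
    return np.r_[PIN+R@[190,105+gap],tipz+80],b
E
python3 - <<'E'
from h import *
from workcell import readout
uv=np.array([[225,352],[333,512],[577,338],[465,185]])/4+[160,112]
W=ray("top",uv,38)[:,:2];A=np.array([[225,-25],[225,105],[25,105],[25,-25]],float)
tt,t,R=rigid(A,W);print('tray',tt-TH-np.pi/2,t,(A@R.T+t-W).round(1))
o=readout.get_obs();M=Ro.from_rotvec(o['orientation']).as_matrix();print(M.round(3),'ytool ang',np.arctan2(M[1,1],M[0,1]))
for a in(.7,.35,0,-.06):
    for g in(10,45): print(a,*[x.round(3) for x in target(a,g)])
E
```

```text
tray 0.6857694104089194 [683.74466408 -99.07309254] [[ 0.   6.3]
 [-4.8  1.7]
 [-0.2 -6. ]
 [ 5.  -2. ]]
[[-0.927  0.375 -0.001]
 [ 0.375  0.927 -0.001]
 [ 0.    -0.001 -1.   ]] ytool ang 1.186043068324929Traceback (most recent call last):
  File "<stdin>", line 8, in <module>
AttributeError: 'float' object has no attribute 'round'
```

Run:
```python
from h import *
p0=np.array([234.4,579,302])
for a in(.68,.35,0,-.06):
    for g in(10,45):
        p,b=target(a,g);print(a,g,p.round(1),round(b,3),'d units',((p-p0)/40).round(2),'yaw units',round(np.degrees(b-1.186)/5,2))
```

```text
0.68 10 [485.   -4.8  97. ] 2.161 d units [  6.27 -14.6   -5.12] yaw units 11.17
0.68 45 [456.  -24.3  97. ] 2.161 d units [  5.54 -15.08  -5.12] yaw units 11.17
0.35 10 [526.3  55.3  97. ] 1.831 d units [  7.3  -13.09  -5.12] yaw units 7.39
0.35 45 [492.5  46.4  97. ] 1.831 d units [  6.45 -13.32  -5.12] yaw units 7.39
0 10 [588.8 100.9  97. ] 1.481 d units [  8.86 -11.95  -5.12] yaw units 3.38
0 45 [554. 104.  97.] 1.481 d units [  7.99 -11.87  -5.12] yaw units 3.38
-0.06 10 [601.  106.4  97. ] 1.421 d units [  9.16 -11.82  -5.12] yaw units 2.69
-0.06 45 [566.4 111.6  97. ] 1.421 d units [  8.3  -11.69  -5.12] yaw units 2.69
```

Request:
servo_tool([
  [[1,0.277,-0.754,0,0,0,0.5585],[1,0.277,-0.754,0,0,0,0.5585],[1,0.277,-0.754,0,0,0,0.5585],[1,0.277,-0.754,0,0,0,0.5585],[1,0.277,-0.754,0,0,0,0.5585]],
])

```text
t: 0.52
ee_pos: [290.0, 426.9, 302.3]
orientation: [-0.217, -3.134, 0.001]
ft_force: [-0.1, 0.6, 0.5]
width: 58.3
grasp_force: 0.0
```

Request:
servo_tool([
  [[1,0.277,-0.754,0,0,0,0.5585],[1,0.277,-0.754,0,0,0,0.5585],[1,0.277,-0.754,0,0,0,0.5585],[1,0.277,-0.754,0,0,0,0.5585],[1,0.277,-0.754,0,0,0,0.5585]],
])

```text
t: 0.93
ee_pos: [345.4, 276.1, 302.5]
orientation: [0.165, -3.137, 0.0]
ft_force: [0.5, 0.3, -0.5]
width: 24.8
grasp_force: 0.0
```

Request:
servo_tool([
  [[1,0.277,-0.754,0,0,0,0.5585],[1,0.277,-0.754,0,0,0,0.5585],[1,0.277,-0.754,0,0,0,0.5585],[1,0.277,-0.754,0,0,0,0.5585],[1,0.277,-0.754,0,0,0,0.5585]],
])

```text
t: 1.35
ee_pos: [400.8, 125.3, 302.6]
orientation: [0.545, -3.094, 0.0]
ft_force: [0.3, 0.2, 0.1]
width: 0.6
grasp_force: 0.0
```

Request:
servo_tool([
  [[1,0.277,-0.754,0,0,0,0.5585],[1,0.277,-0.754,0,0,0,0.5585],[1,0.277,-0.754,0,0,0,0.5585],[1,0.277,-0.754,0,0,0,0.5585],[1,0.277,-0.754,0,0,0,0.5585]],
])

```text
t: 1.77
ee_pos: [456.2, -25.6, 302.6]
orientation: [0.917, -3.005, -0.0]
ft_force: [0.5, 0.4, 0.1]
width: 0.7
grasp_force: 0.0
```

Request:
servo_tool([
  [[1,0,0,-0.8,0,0,0],[1,0,0,-0.8,0,0,0],[1,0,0,-0.8,0,0,0],[1,0,0,-0.8,0,0,0],[1,0,0,-0.8,0,0,0]],
])

```text
t: 2.18
ee_pos: [456.0, -24.1, 141.3]
orientation: [-0.913, 3.006, -0.0]
ft_force: [0.5, 0.3, 0.1]
width: 0.7
grasp_force: 0.0
```

Request:
servo_tool([
  [[1,0,0,-0.4,0,0,0],[1,0,0,-0.4,0,0,0],[1,0,0,-0.3,0,0,0],[1,0,0,0,0,0,0],[1,0,0,0,0,0,0]],
])

```text
t: 2.6
ee_pos: [455.7, -23.9, 98.2]
orientation: [0.913, -3.004, -0.001]
ft_force: [0.5, 0.1, 1.3]
width: 0.3
grasp_force: 0.0
```

Request:
servo_tool([
  [[1,0.1,0.07,0,0,0,0],[1,0.1,0.07,0,0,0,0],[1,0.1,0.07,0,0,0,0],[1,0.1,0.07,0,0,0,0],[1,0.04,0.027,0,0,0,0]],
])

```text
t: 3.02
ee_pos: [475.1, -11.2, 99.3]
orientation: [-0.914, 3.004, -0.001]
ft_force: [0.1, 0.2, 0.7]
width: 0.5
grasp_force: 0.0
```

Run:
```python
from h import *
from workcell import readout
im=vision.get_image("top")[:,:,::-1];o=readout.get_obs()
print(o['ee_pos'],o['qpos'].round(2),o['ft_force'].round(2))
im2=vision.get_image("scene")[:,:,::-1]
cv2.imwrite("pics/c2.png",np.hstack([cv2.resize(im[120:260,180:320],(400,400),interpolation=2),cv2.resize(im2[120:260,180:320],(400,400),interpolation=2)]))
```

```text
[474.96490051 -11.13025363  99.17268544] [-0.05  0.56  2.06  0.    0.52 -2.21] [-0.04 -0.04 -0.03]
```

View pics/c2.png

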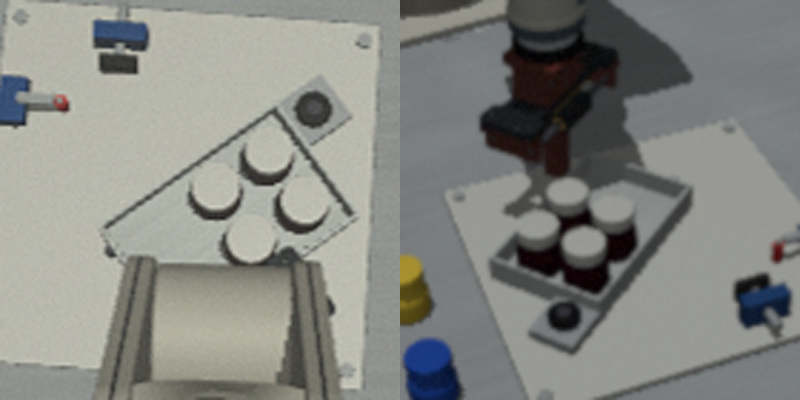

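The picture shows the closed fingers just outside the long wall near the free corner (right crop, about (555,165)), with the jars clear. I'll feel for contact.

Request:
servo_tool([
  [[1,0.042,0.028,0,0,0,0],[1,0.042,0.028,0,0,0,0],[1,0.042,0.028,0,0,0,0],[1,0.021,0.014,0,0,0,0],[1,0.021,0.014,0,0,0,0]],
])

```text
t: 3.53
ee_pos: [480.6, -7.1, 98.6]
orientation: [0.913, -3.006, -0.0]
ft_force: [0.0, 0.2, -0.2]
width: 0.4
grasp_force: 0.0
```

Request:
servo_tool([
  [[1,0.021,0.014,0,0,0,0],[1,0.021,0.014,0,0,0,0],[1,0.021,0.014,0,0,0,0],[1,0.021,0.014,0,0,0,0],[1,0.021,0.014,0,0,0,0]],
])

```text
t: 3.95
ee_pos: [484.2, -4.5, 98.6]
orientation: [0.913, -3.004, -0.0]
ft_force: [-3.3, -3.2, 3.0]
width: 0.7
grasp_force: 2.4
```

Contact was at (484,-4.5), which agrees with the fit. Next I'll compute the arc increments.

Run:
```python
from h import *
v=np.array([484.2,-4.5])-PIN
rot=lambda v,a:np.array([[np.cos(a),-np.sin(a)],[np.sin(a),np.cos(a)]])@v
s=0
for n,d in [(5,.02)]+[(5,.025)]*3+[(5,.015)]+[(5,.008)]*4:
    e=rot(v,-n*d);print(round(.68-s,3),'->',round(.68-s-n*d,3),'row xy',((e-v)/40/n).round(4),'yaw',round(-np.degrees(d)/5,3),'end',(e+PIN).round(1));v=e;s+=n*d
```

```text
0.68 -> 0.58 row xy [0.0521 0.0985] yaw -0.229 end [494.6  15.2]
0.58 -> 0.455 row xy [0.0785 0.115 ] yaw -0.286 end [510.3  38.2]
0.455 -> 0.33 row xy [0.0922 0.1044] yaw -0.286 end [528.8  59.1]
0.33 -> 0.205 row xy [0.1045 0.0921] yaw -0.286 end [549.7  77.5]
0.205 -> 0.13 row xy [0.0679 0.0487] yaw -0.172 end [563.2  87.2]
0.13 -> 0.09 row xy [0.0377 0.0239] yaw -0.092 end [570.8  92. ]
0.09 -> 0.05 row xy [0.0386 0.0223] yaw -0.092 end [578.5  96.5]
0.05 -> 0.01 row xy [0.0395 0.0208] yaw -0.092 end [586.4 100.6]
0.01 -> -0.03 row xy [0.0403 0.0192] yaw -0.092 end [594.4 104.5]
```

Request:
servo_tool([
  [[1,0.026,0.049,0,0,0,-0.115],[1,0.052,0.098,0,0,0,-0.229],[1,0.052,0.098,0,0,0,-0.229],[1,0.052,0.098,0,0,0,-0.229],[1,0.052,0.098,0,0,0,-0.229]],
])

```text
t: 4.37
ee_pos: [492.8, 13.1, 98.6]
orientation: [0.775, -3.042, -0.0]
ft_force: [-5.0, -6.0, 4.2]
width: 0.5
grasp_force: 3.0
```

Request:
servo_tool([
  [[1,0.066,0.11,0.02,0,0,-0.26],[1,0.076,0.116,0.01,0,0,-0.286],[1,0.079,0.115,0,0,0,-0.286],[1,0.081,0.113,0,0,0,-0.286],[1,0.084,0.112,0,0,0,-0.286]],
])

```text
t: 4.78
ee_pos: [508.0, 35.9, 99.6]
orientation: [0.587, -3.082, -0.0]
ft_force: [-5.4, -3.4, 4.8]
width: 0.5
grasp_force: 3.1
```

Request:
servo_tool([
  [[1,0.087,0.109,0.03,0,0,-0.286],[1,0.09,0.107,0.02,0,0,-0.286],[1,0.092,0.104,0,0,0,-0.286],[1,0.095,0.102,0,0,0,-0.286],[1,0.097,0.1,0,0,0,-0.286]],
])

```text
t: 5.2
ee_pos: [526.1, 56.8, 101.5]
orientation: [0.393, -3.112, 0.0]
ft_force: [-7.1, -3.1, 6.4]
width: 0.3
grasp_force: 3.8
```

Run:
```python
from workcell import readout
o=readout.get_obs();print(o['ft_force'],o['ee_pos'],o['qpos'].round(2))
```

```text
[-7.11978666 -3.07347661  6.42826119] [526.06500492  56.76232449 101.52376539] [ 0.09  0.61  1.94 -0.    0.6  -1.74]
```

Request:
servo_tool([
  [[1,0,0,0,0,0,0],[1,0,0,0,0,0,0],[1,0,0,0,0,0,0]],
])

```text
t: 5.45
ee_pos: [527.2, 56.9, 101.5]
orientation: [0.396, -3.115, -0.0]
ft_force: [-3.0, 1.4, -0.9]
width: 0.3
grasp_force: 1.5
```

Run:
```python
from h import *
from workcell import readout
im=vision.get_image("scene")[:,:,::-1];o=readout.get_obs()
print(o['ee_pos'],o['ft_force'].round(2),o['moment'].round(3))
cv2.imwrite("pics/c3.png",cv2.resize(im[110:260,180:350],None,fx=4,fy=4,interpolation=2))
```

```text
[527.20098321  56.84240129 101.56802199] [-4.03  1.61 -1.65] [0.336 0.619 0.045]
```

View pics/c3.png

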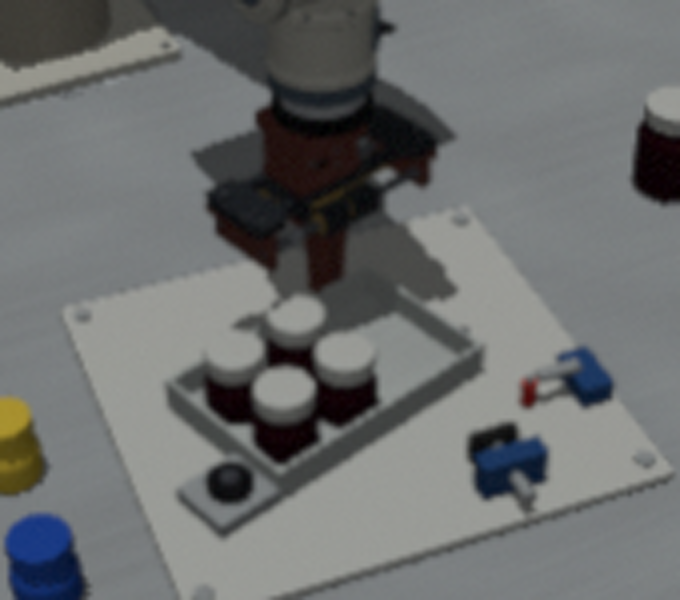

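The picture shows the tray swung about half-way, all four jars upright, and the fingers on the wall. At rest the vertical force is only -1 to -2 N. I'll carry on, a little slower.

Request:
servo_tool([
  [[1,0.05,0.048,0,0,0,-0.145],[1,0.081,0.077,0,0,0,-0.229],[1,0.082,0.075,0,0,0,-0.229],[1,0.083,0.074,0,0,0,-0.229],[1,0.085,0.072,0,0,0,-0.229]],
])

```text
t: 5.92
ee_pos: [543.2, 70.9, 101.7]
orientation: [0.248, -3.131, -0.0]
ft_force: [-3.6, 1.2, -1.6]
width: 0.3
grasp_force: 1.7
```

Request:
servo_tool([
  [[1,0.065,0.053,0,0,0,-0.172],[1,0.066,0.052,0,0,0,-0.172],[1,0.067,0.051,0,0,0,-0.172],[1,0.045,0.033,0,0,0,-0.115],[1,0.045,0.033,0,0,0,-0.115]],
])

```text
t: 6.33
ee_pos: [554.6, 79.8, 101.8]
orientation: [0.148, -3.137, -0.0]
ft_force: [-5.6, 1.8, -0.0]
width: 0.5
grasp_force: 2.5
```

```bash
cat > st.py <<'E'
from h import *
from workcell import readout
o=readout.get_obs();p=o['ee_pos'];v0=np.array([484.2,-4.5])-PIN;v=p[:2]-PIN
a=.68+np.arctan2(v[1],v[0])%(2*np.pi)-np.arctan2(v0[1],v0[0])%(2*np.pi)
M=Ro.from_rotvec(o['orientation']).as_matrix();y=np.arctan2(M[1,1],M[0,1])
b=TH+np.pi/2+a;n=np.array([-np.sin(b),np.cos(b)]);f=o['ft_force'][:2]
print('t',o['t'],'a',a.round(4),'r',np.hypot(*v).round(1),np.hypot(*v0).round(1),'yaw-b',(y%np.pi-b).round(3),'Fn',(f@n).round(2),'Ft',(f@[n[1],-n[0]]).round(2),'Fz',o['ft_force'][2].round(2))
E
python3 st.py
```

```text
t 6.3333 a 0.181 r 221.8 223.0 yaw-b 0.003 Fn 5.44 Ft 2.32 Fz -0.01
```

Request:
servo_tool([
  [[1,0.046,0.033,0,0,0,-0.115],[1,0.046,0.032,0,0,0,-0.115],[1,0.046,0.032,0,0,0,-0.115],[1,0.046,0.031,0,0,0,-0.115],[1,0.046,0.031,0,0,0,-0.115]],
])

```text
t: 6.75
ee_pos: [563.7, 86.1, 101.8]
orientation: [0.069, -3.14, -0.0]
ft_force: [-4.6, 3.1, -0.9]
width: 0.5
grasp_force: 2.4
```

Request:
servo_tool([
  [[1,0.028,0.018,0,0,0,-0.069],[1,0.028,0.018,0,0,0,-0.069],[1,0.028,0.018,0,0,0,-0.069],[1,0.028,0.018,0,0,0,-0.069],[1,0.028,0.018,0,0,0,-0.069]],
])

```text
t: 7.17
ee_pos: [569.3, 89.7, 101.9]
orientation: [0.022, -3.141, -0.0]
ft_force: [-5.5, 3.5, 0.8]
width: 0.6
grasp_force: 2.4
```

```bash
python3 st.py
```

```text
t 7.1667 a 0.1009 r 221.8 223.0 yaw-b 0.003 Fn 5.51 Ft 3.52 Fz 0.78
```

Request:
servo_tool([
  [[1,0.024,0.014,0,0,0,-0.057],[1,0.024,0.014,0,0,0,-0.057],[1,0.024,0.014,0,0,0,-0.057],[1,0.024,0.014,0,0,0,-0.057],[1,0.024,0.014,0,0,0,-0.057]],
])

```text
t: 7.58
ee_pos: [574.0, 92.6, 101.9]
orientation: [-0.017, -3.141, -0.0]
ft_force: [-5.1, 4.3, -0.2]
width: 0.3
grasp_force: 2.8
```

Request:
servo_tool([
  [[1,0.024,0.013,0,0,0,-0.057],[1,0.024,0.013,0,0,0,-0.057],[1,0.024,0.013,0,0,0,-0.057],[1,0.024,0.013,0,0,0,-0.057],[1,0.024,0.013,0,0,0,-0.057]],
])

```text
t: 8.0
ee_pos: [577.2, 94.5, 101.9]
orientation: [-0.056, -3.136, 0.002]
ft_force: [-11.0, 0.2, 6.2]
width: 0.6
grasp_force: 5.5
```

```bash
python3 st.py
```

```text
t 8.0 a 0.0592 r 221.9 223.0 yaw-b -0.005 Fn 10.99 Ft -0.18 Fz 6.18
```

Request:
servo_tool([
  [[1,0.012,0.006,0.02,0,0,-0.028],[1,0.012,0.006,0.01,0,0,-0.028],[1,0.012,0.006,0,0,0,-0.028],[1,0.012,0.006,0,0,0,-0.028],[1,0.012,0.006,0,0,0,-0.028]],
])

```text
t: 8.42
ee_pos: [581.5, 96.2, 103.1]
orientation: [-0.075, -3.141, -0.0]
ft_force: [-3.7, 2.0, -0.1]
width: 0.5
grasp_force: 2.2
```

```bash
python3 st.py
```

```text
t 8.4167 a 0.0387 r 221.2 223.0 yaw-b 0.004 Fn 3.77 Ft 1.76 Fz -0.08
```

Request:
servo_tool([
  [[1,0.015,0.008,0,0,0,-0.034],[1,0.015,0.008,0,0,0,-0.034],[1,0.015,0.008,0,0,0,-0.034],[1,0.015,0.008,0,0,0,-0.034],[1,0.015,0.008,0,0,0,-0.034]],
])

```text
t: 8.83
ee_pos: [585.0, 97.7, 103.3]
orientation: [0.098, 3.139, 0.0]
ft_force: [-2.1, 2.1, -1.5]
width: 0.9
grasp_force: 1.2
```

```bash
python3 st.py
```

```text
t 8.8333 a 0.0214 r 221.0 223.0 yaw-b 0.006 Fn 2.23 Ft 1.98 Fz -1.45
```

Request:
servo_tool([
  [[1,0.015,0.008,0,0,0,-0.034],[1,0.015,0.008,0,0,0,-0.034],[1,0.015,0.008,0,0,0,-0.034],[1,0.015,0.008,0,0,0,-0.034],[1,0.015,0.008,0,0,0,-0.034]],
])

```text
t: 9.25
ee_pos: [587.8, 99.2, 103.3]
orientation: [0.121, 3.139, -0.0]
ft_force: [-2.2, 1.2, 1.2]
width: 0.6
grasp_force: 1.0
```

```bash
python3 st.py
```

```text
t 9.25 a 0.0073 r 221.1 223.0 yaw-b 0.006 Fn 2.3 Ft 1.02 Fz 1.15
```

Request:
servo_tool([
  [[1,0.011,0.005,0,0,0,-0.023],[1,0.011,0.005,0,0,0,-0.023],[1,0.011,0.005,0,0,0,-0.023],[1,0.011,0.005,0,0,0,-0.023],[1,0.011,0.005,0,0,0,-0.023]],
])

```text
t: 9.67
ee_pos: [588.8, 100.0, 103.0]
orientation: [-0.137, -3.136, 0.001]
ft_force: [-5.1, -1.4, 5.2]
width: 0.6
grasp_force: 3.1
```

```bash
python3 st.py
```

```text
t 9.6667 a 0.0014 r 221.4 223.0 yaw-b 0.002 Fn 4.94 Ft -1.87 Fz 5.24
```

Request:
servo_tool([
  [[1,0.011,0.005,0,0,0,-0.023],[1,0.011,0.005,0,0,0,-0.023],[1,0.011,0.005,0,0,0,-0.023],[1,0.011,0.005,0,0,0,-0.023],[1,0.011,0.005,0,0,0,-0.023]],
])

```text
t: 10.08
ee_pos: [590.8, 101.1, 103.0]
orientation: [-0.152, -3.135, 0.001]
ft_force: [-7.3, -0.7, 5.6]
width: 0.3
grasp_force: 3.4
```

```bash
python3 st.py
```

```text
t 10.0833 a -0.0085 r 221.4 223.0 yaw-b 0.001 Fn 7.23 Ft -1.45 Fz 5.6
```

Request:
servo_tool([
  [[1,0.008,0.004,0.015,0,0,-0.018],[1,0.008,0.004,0.01,0,0,-0.018],[1,0.008,0.004,0,0,0,-0.018],[1,0.008,0.004,0,0,0,-0.018]],
])

```text
t: 10.42
ee_pos: [591.9, 101.6, 103.5]
orientation: [-0.162, -3.134, 0.001]
ft_force: [-8.0, -2.5, 2.5]
width: 0.5
grasp_force: 3.7
```

```bash
python3 st.py
```

```text
t 10.4167 a -0.014 r 221.4 223.0 yaw-b 0.001 Fn 7.66 Ft -3.3 Fz 2.48
```

```bash
python3 - <<'E'
from h import *
im=vision.get_image("scene")[:,:,::-1];im2=vision.get_image("top")[:,:,::-1]
cv2.imwrite("pics/c4.png",np.hstack([cv2.resize(im[150:270,220:340],(400,400),interpolation=2),cv2.resize(im2[110:190,170:250],(400,400),interpolation=2)]))
E
python3 st.py
```

```text
t 10.5167 a -0.0139 r 221.4 223.0 yaw-b 0.001 Fn 7.16 Ft -3.5 Fz 0.85
```

View pics/c4.png

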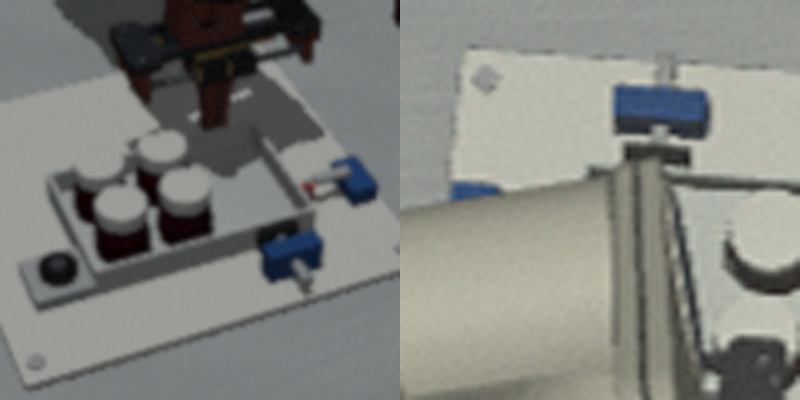

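The scene view shows the tray almost home, the jars upright and the red roller at the end wall (308,188). In the top view the pad's dark front edge (about (655,163)) looks close to the wall's outer edge (about (690,178)). I'll measure that gap from the pixels.

```bash
python3 - <<'E'
from h import *
im=vision.get_image("top");cv2.imwrite("pics/t5.png",im[:,:,::-1])
for c in (221,223,225,227): print(c,im[132:152,c].mean(1).astype(int))
R=np.array([[np.cos(TH),-np.sin(TH)],[np.sin(TH),np.cos(TH)]])
s=lambda x,y,z:proj("top",[*(PIN+R@[x,y]),z])[0].round(2)
print('bracket top front/back',s(50,185,42),s(68,185,42),'x25',s(25,170,37),'x37',s(37,170,37),'wall home',s(25,170,38),'foot',s(25,170,10))
for c in (221,223,225):
  for r in range(138,148,2): 
    w=ray("top",[[c,r]],38)[0,:2];print(c,r,(R.T@(w-PIN)).round(1))
E
python3 st.py
```

```text
221 [ 87  70  60 141 150 148 124  65  50  75 110 118 119 121 124 128 131 131
 131 128]
223 [ 86  79  55 107 104 141 149  80  56  52  50 153 119  82  93  99  94 112
 112 130]
225 [ 84  79  60  53  48 135 189 105  55  56  47 129 156  90  63 165 153 141
 114  87]
227 [ 87  93  63  54  53  80 181 115  61  50  39 108 148  91  68 140 175 177
 175 174]
bracket top front/back [221.38 134.22] [221.98 127.72] x25 [226.37 144.22] x37 [226.76 139.86] wall home [226.34 144.12] foot [227.23 146.96]
221 138 [ 40.8 185.6]
221 140 [ 35.3 185.1]
221 142 [ 29.8 184.6]
221 144 [ 24.4 184.1]
221 146 [ 18.9 183.6]
223 138 [ 41.1 180.3]
223 140 [ 35.7 179.8]
223 142 [ 30.2 179.3]
223 144 [ 24.7 178.8]
223 146 [ 19.3 178.4]
225 138 [ 41.5 175. ]
225 140 [ 36.  174.5]
225 142 [ 30.5 174. ]
225 144 [ 25.1 173.6]
225 146 [ 19.6 173.1]
t 10.5667 a -0.0141 r 221.4 223.0 yaw-b 0.001 Fn 7.28 Ft -2.61 Fz 0.99
```

Reading column 227, the dark pad ends at row 142.9. The bright strip in rows 143 to 145 is the wall's 4 mm rim, and the dark band below it is the inner face. So the rim is touching the pad at station x of about 28, i.e. a of about -0.016, which matches the feel. Now I'll press to about 10 N.

Request:
servo_tool([
  [[1,0.008,0.002,0.003,0,0,0],[1,0.008,0.002,0,0,0,0],[1,0,0,0,0,0,0],[1,0,0,0,0,0,0]],
])

```text
t: 10.9
ee_pos: [591.9, 101.6, 103.6]
orientation: [-0.162, -3.133, 0.002]
ft_force: [-8.7, -1.5, 1.1]
width: 0.3
grasp_force: 4.1
```

```bash
python3 st.py
```

```text
t 10.9 a -0.0144 r 221.4 223.0 yaw-b 0.001 Fn 8.45 Ft -2.38 Fz 1.09
```

Request:
servo_tool([
  [[1,0.009,0.001,0,0,0,0],[1,0.008,0.001,0,0,0,0],[1,0,0,0,0,0,0],[1,0,0,0,0,0,0],[1,0,0,0,0,0,0]],
])

```text
t: 11.32
ee_pos: [592.0, 101.6, 103.5]
orientation: [-0.162, -3.131, 0.002]
ft_force: [-10.2, -3.2, 4.3]
width: 0.4
grasp_force: 5.1
```

Request:
servo_tool([
  [[1,0,0,0,0,0,0],[1,0,0,0,0,0,0],[1,0,0,0,0,0,0],[1,0,0,0,0,0,0],[1,0,0,0,0,0,0]],
])

```text
t: 11.73
ee_pos: [592.1, 101.6, 103.6]
orientation: [-0.162, -3.132, 0.002]
ft_force: [-10.6, -2.3, 4.2]
width: 0.6
grasp_force: 5.1
```

```bash
python3 st.py
```

```text
t 11.7333 a -0.0149 r 221.4 223.0 yaw-b 0.002 Fn 10.28 Ft -3.44 Fz 4.22
```

It held 10.3 N for over half a second without moving, so it is seated. Now I'll back off and lift.

Request:
servo_tool([
  [[1,-0.02,0.002,0,0,0,0],[1,-0.02,0.002,0,0,0,0],[1,-0.03,0.003,0,0,0,0],[1,-0.1,0.01,0,0,0,0],[1,-0.3,0.03,0,0,0,0]],
])

```text
t: 12.15
ee_pos: [578.2, 104.3, 105.0]
orientation: [0.163, 3.132, 0.002]
ft_force: [-0.6, -0.5, -0.2]
width: 0.5
grasp_force: 0.0
```

Request:
servo_tool([
  [[1,-0.5,0.05,0,0,0,0],[1,-0.5,0.05,0.2,0,0,0],[1,-0.3,0,0.6,0,0,0],[1,-0.3,0,0.6,0,0,0],[1,-0.3,0,0.6,0,0,0]],
])

```text
t: 12.57
ee_pos: [499.9, 108.4, 185.3]
orientation: [0.162, 3.135, 0.001]
ft_force: [0.5, -0.3, 0.7]
width: 0.5
grasp_force: 0.0
```

Request:
servo_tool([
  [[1,-0.5,0,0.6,0,0,0],[1,-0.5,0,0.6,0,0,0],[1,-0.5,0,0.3,0,0,0],[1,0,0,0,0,0,0],[1,0,0,0,0,0,0]],
])

```text
t: 12.98
ee_pos: [440.5, 108.4, 245.5]
orientation: [0.161, 3.133, 0.002]
ft_force: [-0.0, 0.6, -0.3]
width: 0.2
grasp_force: 0.0
```

```bash
python3 st.py
python3 - <<'E'
from h import *
im=vision.get_image("scene")[:,:,::-1];im2=vision.get_image("top")[:,:,::-1]
cv2.imwrite("pics/c6.png",np.hstack([cv2.resize(im[150:270,220:340],(400,400),interpolation=2),cv2.resize(im2[110:210,170:270],(400,400),interpolation=2)]))
E
```

```text
t 12.9833 a 0.4159 r 321.4 223.0 yaw-b -0.429 Fn -0.19 Ft 0.62 Fz -0.29
```

View pics/c6.png

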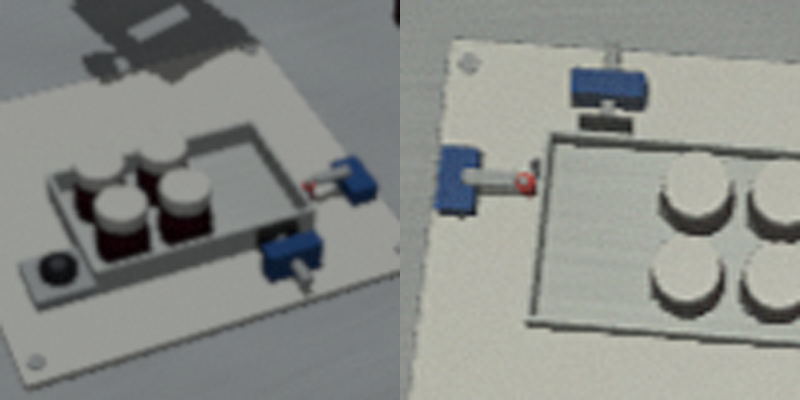

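The tray is home against the pad (605,125), and the rib (537,165) is on the stop side of the roller (525,183), so it is caught. The four jars are upright and the gripper is clear. I'll hand in.

```bash
python3 -c "
from workcell import close_job
print(close_job())"
```

```text
the job is handed in; nothing more can be done
None
```

I handed in the job: the tray was pressed against the rubber pad with about 10 N at the fingers for over half a second and left caught behind the roller, jars upright. The bowl, jug and spare jar were never approached, and no verdict came back at hand-in.

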